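# Return a chrome inflator head through the sprung flap and seat it

## Task

Pick up the chrome inflator head, lay it in the open mouth of the green return lane with its nose pointing at the yellow flap, push it in through the flap and on along the lane until its nose goes into the brass socket, then lean on it steadily with about 16 N until the stiff socket has given by some 2 mm, and no harder. Let go and leave the head in the lane with the flap shut behind it; do not force anything in the lane (stay under about 25 N) and leave everything else on the counter as it is.

Things in the scene. Friction and masses are not known exactly. Their poses are not given: they have to be found in the camera images.
- head: Chrome inflator head, 0.25 kg. Origin: centre of underside; +x nose direction, z up. Body x -28..28, y -17..17, z 0..30 mm. Round nose 14 mm across, axis at z = 15 mm, from x = 28 to 46 mm. Square stem 16 x 16 mm (faces square to x, y) on top at the origin, z = 30..68 mm: the handle to grip. Stands on the counter at the robot's right, nose roughly to world +y.
- nose (a point): Tip of the chrome head's nose, 46 mm ahead (+x) of the head's origin and 15 mm above its underside.
- rack: Green return lane with brass door posts, fixed. Origin: counter height, on the centre line, in the plane of the shut flap; +x = push direction, z up. Flat floor, top at z = 6 mm, x -113..217 mm. From x = -30 to 116 mm the lane is 38 mm wide between walls 34 mm high over the floor (between x = -4 and 66 mm the +y wall stands back up to 10 mm, a pocket for the open flap).
- mouth (a point): Middle of the open-topped mouth, on the floor, 75 mm in front of the flap plane on the centre line; axes as the rack. Its side walls, 20 mm high over the floor, funnel from inner faces at y = +-33 mm (30 mm before this point) to +-19 mm (45 mm past it, 30 mm before the flap).
- cover (a point): Centre of the slot in the clear cover on the lane; axes as the rack; 55 mm past the flap plane, at the cover's top, z = 43 mm. The cover is 3 mm thick and spans rack x = -6..116 mm, y = +-37 mm; the slot, 26 mm wide, runs its whole length: the head's stem stands up through it, so the head gets in only by the flap. Brass strips on its outer edges reach z = 46.5 mm.
- lane_end (a point): Where lane walls and cover end, on the floor, 116 mm past the flap plane; axes as the rack. Beyond stands a grey air chuck mount (46 mm high) with a brass socket facing the flap: a cup of 21 mm bore, 10 mm deep, axis 15 mm over the floor on the centre line. It is clamped anew each time, unmeasured: the cup's bottom, where the nose tip stops, is 8 to 32 mm past this point.
- flap (a joint): Yellow swing flap across the lane, 42 mm long, 3 thick, z = 9..35 mm, hinged on an upright pin at rack x = 0, y = +25 mm. Rad: 0 shut, grows as it swings inwards (to +x), at most 1.5; never outwards. A spring (0.025 N m shut, 0.1 N m at 1.5 rad) shuts it once the head's tail is 45 mm past the flap plane. Passing it takes up to about 4 N.
- socket (a joint): How far the brass socket is pushed back into its mount, m: 0 at the start, 0.006 hard stop. A stiff friction collar holds it: it does not move below 10 N, then gives 1 mm per further 2.5 N (2.4 mm at 16 N) and stays where it was pushed. The reading's noise (0.7 mm) is coarse for this travel: force is the surer guide. The head's sliding friction (up to a few N) comes on top at the tool.
- spare_head: Black inflator head with a brass nose, same shape as the chrome one: not to be used. Origin at the centre of its underside.
- tin: Red tin of steel valve cores, 80 mm across, 45 mm high. Origin at the centre of its underside. Leave alone.
- hammer: Red plastic weight hammer, 200 mm long, lying along its x axis. Origin under the middle of it. Leave alone.
- hub_cap: Grey steel hub cap, 170 mm across, 33 mm high. Origin at the centre of its underside. Leave alone.
- gauge: Brass tyre gauge with a white dial lying face up, 60 mm across, 24 mm high. Origin under the dial's centre. Leave alone.
- jar: Amber jar with a black cap, 64 mm across, 85 mm high. Origin at the centre of its underside. Leave alone.
- weight_tray: Grey steel tray with three compartments, 90 x 130 x 30 mm. Origin at the centre of its underside. Leave alone.
Not all that is in view belongs to the job. Leave any blue, orange or purple look-alike of the head alone.

How it is judged:
On the way, in this order (a step that is already met when the one before it is completed fails the run):
1. the head is in the doorway, nose first, and holds the flap open (value of joint flap above 0.8 rad and x of nose in the frame of rack between 0.026 and 0.106 m and y of head in the frame of rack between -0.012 and 0.012 m and z of head in the frame of rack below 0.016 m), for 0.1 s.
2. the head has pushed the socket back by at least 1 mm (value of joint socket above 0.001 m and x of nose in the frame of rack above 0.12 m), for 0.2 s.
At the end, for the whole second after the job is handed in: The head rests flat and still on the lane floor behind the flap, nose forwards (origin 74 to 113 mm, nose tip 120 to 159 mm past the flap plane, within 6 mm of the centre line and 0.12 rad of square), the flap is shut (below 0.08 rad) and the socket is pushed back 1 to 3.5 mm (all of step 2 and x of nose in the frame of rack below 0.159 m and x of head in the frame of rack between 0.074 and 0.113 m and y of head in the frame of rack between -0.006 and 0.006 m and z of head in the frame of rack between 0.003 and 0.01 m and angle between head's own z axis and vertical below 0.1 rad and angle between the x axis of head and the x axis of rack, either way round below 0.12 rad and linear speed of head below 0.01 m/s and value of joint flap below 0.08 rad and value of joint socket below 0.0035 m); the robot touches nothing.
It fails at once if the socket is rammed back by more than 4 mm (over about 20 N) (value of joint socket above 0.004 m).
It fails at once if from the flap on, the head is forced against the lane or flap with more than 40 N (x of nose in the frame of rack above 0 m and contact force between head and rack above 40 N).
It fails at once if the robot bears on the lane or flap with more than 40 N (contact force between any of the arm, the fingers and rack above 40 N).
It fails at once if another thing on the counter is moved by more than 15 mm (distance of any of spare_head, tin, hammer, hub_cap, gauge, jar, weight_tray from where it was at the start of the episode above 0.015 m).
It also fails if it takes over 67 s, if anything falls off the work surface, if the arm or the gripper's body presses on something with over 40 N, if the wrist force passes 120 N, or if a joint passes its speed limit or range.

## Robot

A 7-joint arm with a two-finger parallel gripper is mounted at the origin on the work surface. World frame = base frame: x ahead of the robot, y to its left, z up, the work surface at z = 0. Lengths are in m, angles in rad, forces in N, time in s.
With the tool pointing down it reaches from about 0.4 to 0.85 m from the base axis. Payload 10.4 kg.
Tool frame: the origin (TCP) lies at the very end of the fingers, on their centre line; the grasp point (between the pads) lies r.pinch_z behind it (r.pinch_z is the distance from the TCP to the grasp point, in m); z points along the fingers, x is the direction in which the jaws open and shut, and the axes are right-handed (so a half turn about z gives the same grasp; the last joint's range is limited). The gripper opens to 87 mm and grips with 3 to 60 N. Pads are 19 mm wide; open, the fingers measure 117 mm over their backs; the gripper's body (75 mm by 190 mm) begins 51 mm behind the grasp point.
Start: joints at [-1.253, 0.332, -0.065, 1.46, 0.022, 1.35, -0.088], TCP at [0.209, 0.589, 0.223] pointing down, gripper open.
Joint ranges: [-2.6, 2.6], [-0.5, 2.12], [-1.47, 1.34], [0.16, 2.42], [-1.27, 4.41], [0.06, 2.06], [-2.6, 2.6]. Speed limits (rad/s): [2.22, 2.22, 2.79, 2.79, 3.14, 3.14, 3.14].

## Interface

Orientations are given as a unit quaternion [x, y, z, w].
In Python, from bench import r gives the robot as it stands.
- The arm moves only by the tool carry_out, never from a script. Its argument "increments" is text: rows parted by semicolons, each of 7 numbers parted by spaces: the turn, a rotation vector about the tool's x, y, z in degrees, then the shift along the tool's x, y, z in m, then the finger opening in m, from 0 to 0.087. A call has exactly 5 rows; each row is the pose to reach, as a shift and turn from the pose measured when the call began, along the tool's axes at that moment; what a row does not reach only later rows make up. A row lasts 1/8 s, in which the tool goes at most 62.5 mm and 10.7 degrees, less where a joint would pass 70% of its speed; a pose out of reach is approached as far as the arm can. A call with a gripper value outside its range is refused whole. The fingers move at their own pace and stop on an object; "squeeze" is the grip in N (left out, the last holds). Time passes only in rows, so rows that repeat a pose let the fingers close, or fill a call up. It gives the time, the measured TCP pose, the force and the opening at its end, in the units of the state.
- r.read_state(): the state, without advancing time (a new reading comes with each control period).
- r.camera(name): name is "scene" or "top"; returns (picture, depth): 400x640x3 uint8, blue, green, red; 400x640 float32, m along the optical axis (not along the pixel's ray), 0 where there is no reading.
- r.camera_model(name): a dict with "K" (3x3 intrinsics, pixels), "extrinsics" (4x4, takes a point from camera to world coordinates). Camera axes: x right, y down, z forward; pixel columns grow to the right and rows downward; lengths in m; the calibration is good to about 2 mm. A picture is of the moment at which its call begins. camera_model takes no time and is no camera call.
- r.close_job(): hands the job in, once; it reports no verdict.
The state is a dict: "time": time; "joint_positions": joint angles; "joint_vel": joint speeds; "joint_torque": joint torques, N m; "ee_pos": TCP position; "eef_rot": TCP orientation; "ft_force": force on the tool from outside, world axes, zero at the start; "torque": the same for the moment, N m; "width": finger opening in m.
Only numpy, scipy, OpenCV 4.12 (cv2) and the standard library are available. Lean on these libraries where they do the work, as an engineer would, in place of code of your own. Each camera call takes 0.05 s, during which the arm holds its last target.

## Working session

There is one attempt and no reset: what is moved stays moved. The work goes in short steps, Python scripts to look and compute and a tool call to move; the robot and the scene stay as the last step left them, time stands still between calls to the robot, and variables do not carry over. Pictures are saved under pics/ and viewed, and the job is handed in when it is done.

Besides the shell and the picture viewer there is one more tool, called after "Call:" as a command line: name --argument value ..., lists and objects as JSON in quotes. carry_out: Moves the arm, as the interface text tells. Its arguments: {"type":"object","properties":{"increments":{"type":"string"},"squeeze":{"type":"number"}},"required":["increments"]}

```bash
ls; mkdir -p pics
python3 - <<'E'
from bench import r
import cv2,numpy as np
print(r.read_state(), r.pinch_z)
for n in("scene","top"):
    p,d=r.camera(n); cv2.imwrite(f"pics/{n}0.png",p); np.savez(f"pics/{n}0.npz",p=p,d=d); m=r.camera_model(n); print(n,m)
E
```

```text
pics
{'time': 0.0, 'joint_positions': array([-1.2525896 ,  0.33285483, -0.06474643,  1.46096073,  0.02162965,
        1.34992843, -0.08848085]), 'joint_vel': array([-6.93647040e-04,  5.72494532e-04,  4.03150717e-04, -4.42550503e-04,
       -8.45588967e-04,  5.65443856e-04, -3.98831249e-05]), 'joint_torque': array([ 6.29226470e-04, -6.23257327e+01,  2.47612823e-02, -3.89895988e+01,
       -6.13977271e-02,  3.98123183e-02,  1.06429079e-04]), 'ee_pos': array([0.20875903, 0.58867339, 0.22175546]), 'eef_rot': array([ 8.16749991e-01,  5.76991268e-01, -5.68785101e-04,  4.53020761e-04]), 'ft_force': array([-0.33959285,  0.62506145,  0.15698034]), 'torque': array([-0.00450319, -0.02554845, -0.03479557]), 'width': 0.08663426624613466} 0.0187
scene {'K': array([[396.76085343,   0.        , 314.62034082],
       [  0.        , 396.76085343, 192.97850006],
       [  0.        ,   0.        ,   1.        ]]), 'extrinsics': array([[ 0.42834427,  0.74097009, -0.51718905,  1.19523267],
       [ 0.90351862, -0.3595932 ,  0.23312408, -0.22677158],
       [-0.01323969, -0.5671473 , -0.82350996,  1.09379638],
       [ 0.        ,  0.        ,  0.        ,  1.        ]])}
top {'K': array([[448.63012788,   0.        , 322.08646008],
       [  0.        , 448.63012788, 195.10147322],
       [  0.        ,   0.        ,   1.        ]]), 'extrinsics': array([[ 0.014663  , -0.99621091,  0.08572528,  0.44649256],
       [-0.99965059, -0.01649124, -0.02065759,  0.06253959],
       [ 0.02199303, -0.08539243, -0.99610463,  1.19850824],
       [ 0.        ,  0.        ,  0.        ,  1.        ]])}
```

View pics/scene0.png

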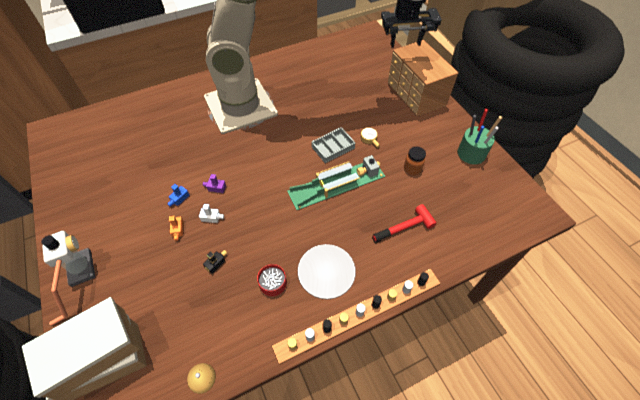

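View pics/top0.png

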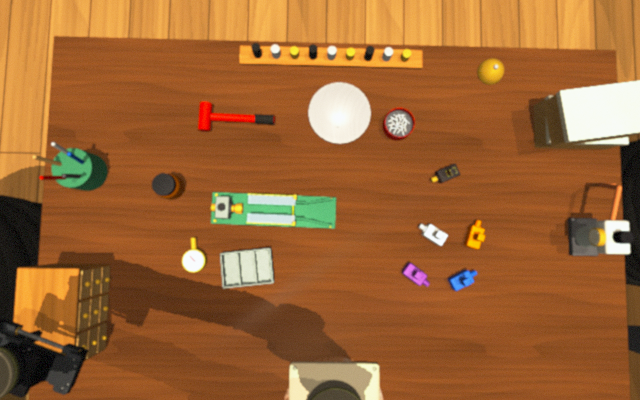

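The top view shows the white/chrome head at about (433,234) with its nose to the upper left. The lane runs from its mouth at about (330,212) to the grey mount at (222,207), so the push direction is roughly world +y. I'll zoom in on both.

Run:
```python
import cv2,numpy as np
t=np.load('pics/top0.npz')['p']; s=np.load('pics/scene0.npz')['p']
a=cv2.resize(t[180:240,200:345],None,fx=5,fy=5,interpolation=cv2.INTER_CUBIC)
b=cv2.resize(t[210:260,405:455],None,fx=5,fy=5,interpolation=cv2.INTER_CUBIC)
c=cv2.resize(s[145:215,280:395],None,fx=5,fy=5,interpolation=cv2.INTER_CUBIC)
d=cv2.resize(s[190:240,185:235],None,fx=5,fy=5,interpolation=cv2.INTER_CUBIC)
def st(*l):
    H=sum(i.shape[0] for i in l);W=max(i.shape[1] for i in l);o=np.zeros((H,W,3),np.uint8);y=0
    for i in l:o[y:y+i.shape[0],:i.shape[1]]=i;y+=i.shape[0]
    return o
cv2.imwrite('pics/z1.png',st(a,b));cv2.imwrite('pics/z2.png',st(c,d))
```

```text
(no output)
```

View pics/z1.png

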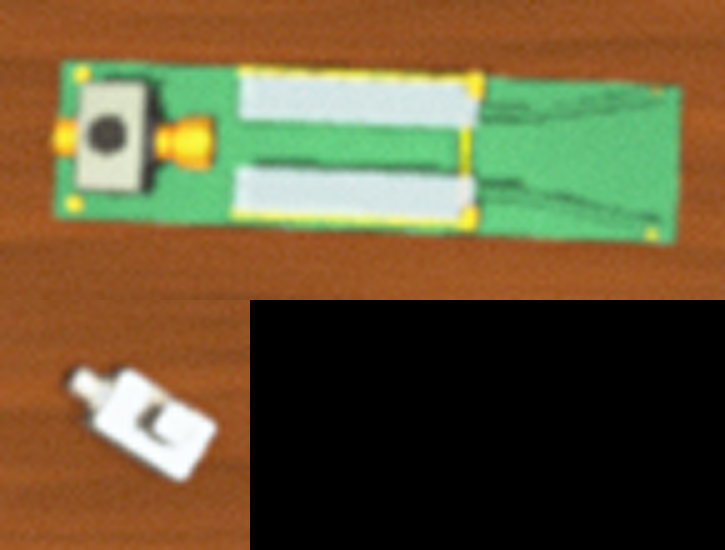

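View pics/z2.png

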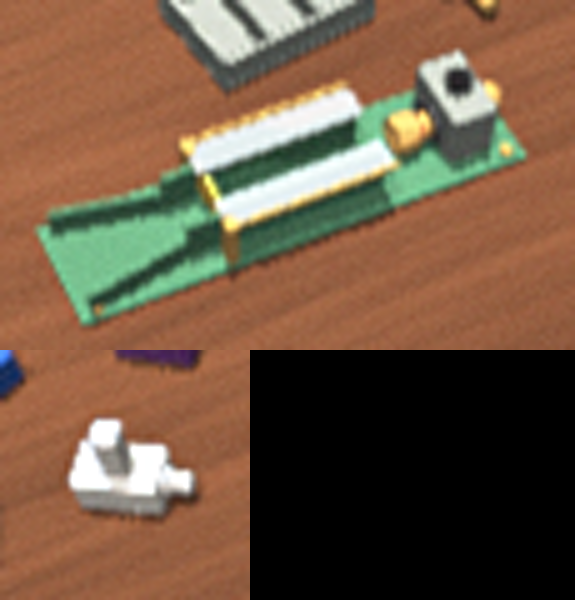

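```bash
cat > h.py <<'E'
import cv2,numpy as np
from bench import r
def cloud(n,d):
    m=r.camera_model(n);K=m['K'];E=m['extrinsics'];v,u=np.mgrid[:400,:640]
    P=np.stack([(u-K[0,2])/K[0,0]*d,(v-K[1,2])/K[1,1]*d,d],-1)
    return P@E[:3,:3].T+E[:3,3]
def ray(n,uv,z):
    m=r.camera_model(n);K=m['K'];E=m['extrinsics'];uv=np.atleast_2d(uv)
    D=np.c_[(uv[:,0]-K[0,2])/K[0,0],(uv[:,1]-K[1,2])/K[1,1],np.ones(len(uv))]@E[:3,:3].T
    return E[:3,3]+D*((z-E[2,3])/D[:,2])[:,None]
E
python3 - <<'E'
from h import *
np.set_printoptions(precision=4,suppress=True)
for n,box in(("top",(405,455,210,260)),("scene",(190,232,195,232))):
    f=np.load(f'pics/{n}0.npz');p=f['p'];d=f['d'];C=cloud(n,d);u0,u1,v0,v1=box
    sub=C[v0:v1,u0:u1];im=p[v0:v1,u0:u1].astype(int)
    wh=(im.min(-1)>110)|((im.max(-1)-im.min(-1)<40)&(im.max(-1)>100))
    Z=sub[...,2];print(n,'table z',np.median(Z[~wh]),'npx',wh.sum())
    bt=(Z>.022)&(Z<.038);st=(Z>.055)
    print('stem',st.sum(),sub[st].mean(0),sub[st].min(0),sub[st].max(0))
    print('body',bt.sum(),sub[bt].mean(0))
    # rect of head from 3D body top + outline
    m=(wh).astype(np.uint8);v,u=np.nonzero(m)
    pts=np.c_[u+u0,v+v0].astype(np.float32)
    W=ray(n,pts,.030)[:,:2];
    c,s,a=cv2.minAreaRect((sub[bt][:,:2]*1000).astype(np.float32));print('body rect',c,s,a)
    np.set_printoptions(linewidth=250)
    print((Z*1000).astype(int)[10:40:1,8:44] if n=='top' else '')
# rack plate
p=np.load('pics/top0.npz')['p'];hsv=cv2.cvtColor(p,cv2.COLOR_BGR2HSV)
g=cv2.inRange(hsv,(50,60,50),(90,255,255));g[:170]=0;g[250:]=0;g[:,:195]=0;g[:,350:]=0
ct=max(cv2.findContours(g,0,1)[0],key=cv2.contourArea)
print(cv2.minAreaRect(ct)); W=ray('top',cv2.boxPoints(cv2.minAreaRect(ct)),.006);print(W)
W=ray('top',cv2.convexHull(ct)[:,0].astype(float),.006)
c,s,a=cv2.minAreaRect((W[:,:2]*1000).astype(np.float32));print(c,s,a)
E
```

```text
top table z -0.0008990692843711123 npx 386
stem 64 [ 0.448  -0.1892  0.3138] [ 0.4376 -0.2713  0.0571] [0.4577 0.0625 1.1985]
body 222 [ 0.4479 -0.2564  0.0288]
body rect (449.86566162109375, -256.5923156738281) (64.30513000488281, 34.54800796508789) 58.326690673828125
[[  -6    0    2 ...    0   -2 1198]
 [   2   -1    0 ...    1    0    2]
 [   3    2   -1 ...   -1    2    0]
 ...
 [   1   -3   -1 ...    2   -3   -1]
 [  -2    2   -1 ...   -1   -2   -3]
 [   1    0    2 ...   -1    2   -2]]
scene table z 0.00037782087001736464 npx 321
stem 46 [ 0.5631 -0.2551  0.222 ] [ 0.4403 -0.2721  0.0552] [ 1.1952 -0.2268  1.0938]
body 149 [ 0.4538 -0.2584  0.0291]
body rect (451.5346984863281, -253.3114013671875) (73.12747192382812, 37.781455993652344) 56.220924377441406

((314.5, 211.5), (31.0, 41.0), 90.0)
[[0.5455 0.1126 0.006 ]
 [0.5473 0.0033 0.006 ]
 [0.4647 0.0023 0.006 ]
 [0.4631 0.111  0.006 ]]
(505.1188659667969, 57.35675811767578) (82.47561645507812, 109.14661407470703) 0.699373185634613
```

Run:
```python
from h import *
np.set_printoptions(precision=4,suppress=True)
for n,box in(("top",(405,455,210,260)),("scene",(190,232,195,232))):
    f=np.load(f'pics/{n}0.npz');p=f['p'];d=f['d'];C=cloud(n,d);u0,u1,v0,v1=box
    sub=C[v0:v1,u0:u1];im=p[v0:v1,u0:u1].astype(int);Z=sub[...,2]
    v,u=np.mgrid[v0:v1,u0:u1]
    st=(Z>.06)&(Z<.076); uv=np.c_[u[st],v[st]]
    W=ray(n,uv,.068)[:,:2]; print(n,'stem top',st.sum(),np.median(W,0),W.mean(0),cv2.minAreaRect((W*1000).astype(np.float32)))
    wh=((im.max(-1)-im.min(-1)<60)&(im.max(-1)>90)).astype(np.uint8)
    k,l,stt,_=cv2.connectedComponentsWithStats(wh);i=1+stt[1:,4].argmax();m=(l==i).astype(np.uint8)
    mo=cv2.morphologyEx(m,cv2.MORPH_OPEN,np.ones((9,9),np.uint8)) if n=='top' else m
    W=ray(n,np.c_[u[mo>0],v[mo>0]],.03)[:,:2]
    print('body',m.sum(),mo.sum(),cv2.minAreaRect((W*1000).astype(np.float32)))
    w2=ray(n,np.c_[u[m>0],v[m>0]],.02)[:,:2]; q=w2[(w2@np.array([.53,.85])).argmax()];print('tip',q)
for n,b in(('top',(195,345,175,245)),('scene',(280,395,145,215))):
    p=np.load(f'pics/{n}0.npz')['p'];hsv=cv2.cvtColor(p,cv2.COLOR_BGR2HSV)
    g=cv2.inRange(hsv,(50,70,50),(90,255,255));M=np.zeros_like(g);M[b[2]:b[3],b[0]:b[1]]=255;g&=M
    k,l,stt,_=cv2.connectedComponentsWithStats(g)
    keep=np.isin(l,[i for i in range(1,k) if stt[i,4]>25]);v,u=np.nonzero(keep)
    W=ray(n,np.c_[u,v],.006)
    c,s,a=cv2.minAreaRect((W[:,:2]*1000).astype(np.float32));print(n,c,s,a)
    y=cv2.inRange(hsv,(20,120,140),(35,255,255))&M
    k,l,stt,ce=cv2.connectedComponentsWithStats(y)
    for i in range(1,k):
        if stt[i,4]>5: print(stt[i],ce[i])
```

```text
top stem top 46 [ 0.4477 -0.2602] [ 0.4483 -0.2597] ((448.47906494140625, -259.48101806640625), (17.477706909179688, 16.265583038330078), 57.0007438659668)
body 406 337 ((450.0386962890625, -252.69061279296875), (57.75049591064453, 46.7597541809082), 89.74497985839844)
tip [ 0.473  -0.2158]
scene stem top 34 [ 0.4499 -0.2602] [ 0.4498 -0.2603] ((449.9412841796875, -260.59869384765625), (19.50341796875, 21.054595947265625), 49.4244499206543)
body 347 347 ((458.60235595703125, -259.2151184082031), (87.94979095458984, 61.122161865234375), 35.721282958984375)
tip [ 0.4812 -0.2245]
top (507.6459045410156, 166.81394958496094) (328.5349426269531, 82.58556365966797) 88.5422134399414
[215 193   3   3   7] [216.     194.2857]
[247 193  50   7  85] [276.3529 194.4   ]
[210 203   5   9  30] [212.4333 206.8333]
[231 203  12  11 100] [237.36 208.05]
[292 206   2   9  17] [292.5294 210.2353]
[214 219   2   3   6] [214.5 220. ]
[252 223   6   1   6] [254.5 223. ]
[291 222   5   5  18] [293.2778 223.9444]
[277 224   7   1   7] [280. 224.]
[195 238   2   7   8] [195.125 241.375]
scene (504.7783508300781, 164.49961853027344) (328.0728454589844, 90.65199279785156) 88.33838653564453
[358 168   8   5  14] [361.6429 170.0714]
[320 180   4   6  10] [321.6 182.4]
```

Run:
```python
from h import *
np.set_printoptions(precision=4,suppress=True)
p=np.load('pics/top0.npz')['p'].astype(float)
# green vs brown: G-R zero crossing along columns, outer edges
x=p[...,1]-p[...,2]
def cross(a,i):  # subpixel zero crossing between i,i+1
    return i+a[i]/(a[i]-a[i+1])
T=[];B=[]
for u in list(range(214,246))+list(range(300,332)):
    a=x[185:235,u];pos=np.nonzero(a>0)[0]
    i=pos[0]-1;T.append((u,185+cross(a,i)));i=pos[-1];B.append((u,185+cross(a,i)))
def ft(P):
    P=np.array(P)
    for _ in range(5):
        c=np.polyfit(P[:,0],P[:,1],1);e=P[:,1]-np.polyval(c,P[:,0]);P=P[abs(e)<max(.3,2*e.std())]
    print(len(P),e.std(),c);return c
t=ft(T);b=ft(B)
A=[ray('top',[[u,np.polyval(c,u)] for u in(212,336)],.006) for c in(t,b)]
print(A); mid=(A[0]+A[1])/2
# ends
L=[];R=[]
for v in range(198,222):
    a=x[v,200:345];pos=np.nonzero(a>0)[0]
    R.append((v,200+cross(a,pos[-1])));
    if v in (197,198,199,215,216,217,218,219): L.append((v,200+cross(a,pos[0]-1)))
R=np.median([u-0*v for v,u in R]);L=np.median([u for v,u in L]);print('ends px',L,R)
E=ray('top',[[L,np.polyval((t+b)/2,L)],[R,np.polyval((t+b)/2,R)]],.006);print(E,np.linalg.norm(E[0]-E[1]))
d=E[0]-E[1];d/=np.linalg.norm(d);print('dir',d,np.degrees(np.arctan2(d[1],d[0])))
c=E.mean(0);print('rack origin',c-d*.052)
print('flap',ray('top',[[292.5,210.2]],.035),'post',ray('top',[[293.3,223.9],[295,196]],.0465),'sock',ray('top',[[237.4,208]],.03),ray('top',[[221.3,206.8]],.046))
```

```text
62 0.08450929709958505 [  0.0416 182.4639]
64 0.09012132631460323 [  0.0406 214.8039]
[array([[0.5545, 0.3304, 0.006 ],
       [0.5462, 0.0006, 0.006 ]]), array([[ 0.4693,  0.3274,  0.006 ],
       [ 0.461 , -0.0004,  0.006 ]])]
ends px 210.3918918918919 335.5974817865062
[[0.5119 0.3331 0.006 ]
 [0.5035 0.0012 0.006 ]] 0.33204884429908105
dir [0.0253 0.9997 0.    ] 88.54902053276544
rack origin [0.5064 0.1152 0.006 ]
flap [[0.5061 0.1145 0.035 ]] post [[0.4704 0.1113 0.0465]
 [0.5422 0.1083 0.0465]] sock [[0.5098 0.2578 0.03  ]] [[0.5113 0.2963 0.046 ]]
```

```bash
cat > plan.py <<'E'
import sys
from h import *
from scipy.spatial.transform import Rotation as R
np.set_printoptions(precision=4,suppress=True)
RO=np.array([.5063,.1148]);EX=np.array([.0253,.9997]);EY=np.array([-.9997,.0253])
def tr(s): # rack coords of TCP
    q=s['ee_pos'][:2]-RO; return q@EX,q@EY
def tgt(x,y,z,yaw):
    s=r.read_state();Rc=R.from_quat(s['eef_rot']);p=s['ee_pos']
    a=np.radians(yaw);M=np.array([[np.cos(a),np.sin(a),0],[np.sin(a),-np.cos(a),0],[0,0,-1]])
    sh=Rc.inv().apply(np.array([x,y,z])-p);rv=(Rc.inv()*R.from_matrix(M)).as_rotvec(degrees=True)
    X=Rc.apply([1,0,0]);print('t',s['time'],'pos',p,'yaw',np.degrees(np.arctan2(X[1],X[0])),'rack',np.array(tr(s)),'F',s['ft_force'],'w',s['width'],'q',s['joint_positions'])
    print('shift tool',sh,'rotvec',rv,'dist',np.linalg.norm(sh))
if __name__=='__main__': 
    a=list(map(float,sys.argv[2:]))
    if sys.argv[1]=='w': tgt(*a)
    else:
        q=RO+a[0]*EX+a[1]*EY; tgt(q[0],q[1],a[2],88.55+(a[3] if len(a)>3 else 0))
E
python3 plan.py w .45 .25 .2 65
```

```text
t 0.1 pos [0.2088 0.5887 0.2218] yaw 70.47600528578582 rack [0.4663 0.3094] F [-0.2212  0.4029 -0.327 ] w 0.08687121929040581 q [-1.2526  0.3328 -0.0647  1.4609  0.0216  1.3499 -0.0885]
shift tool [-0.2386  0.3406  0.0222] rotvec [0.0066 0.0748 5.476 ] dist 0.41641095496751757
```

Call:
carry_out --increments "0 0 1 -0.034 0.049 0 0.06; 0 0 2 -0.068 0.098 0 0.06; 0 0 3 -0.102 0.147 0 0.06; 0 0 4 -0.136 0.196 0 0.06; 0 0 5 -0.17 0.245 0 0.06"

```text
time: 0.72
ee_pos: [0.3837, 0.3447, 0.2219]
eef_rot: [0.841, 0.541, -0.001, 0.0]
ft_force: [0.6, 0.4, 0.6]
width: 0.0609
```

```bash
python3 plan.py w .4487 -.2598 .15 57.5
```

```text
t 0.725 pos [0.3837 0.3447 0.2219] yaw 65.44001300262494 rack [0.2268 0.1284] F [0.5596 0.4428 0.5944] w 0.06094763118721898 q [-0.9288  0.0898  0.1149  1.7532 -0.0102  1.3005  0.3305]
shift tool [-0.5227  0.3104  0.0726] rotvec [0.0074 0.0791 7.94  ] dist 0.6122698146817422
```

Call:
carry_out --increments "0 0 1 -0.052 0.031 0 0.06; 0 0 2 -0.104 0.062 0 0.06; 0 0 3 -0.156 0.093 0 0.06; 0 0 4 -0.209 0.124 0 0.06; 0 0 5 -0.261 0.155 0 0.06"

```text
time: 1.35
ee_pos: [0.4158, 0.0409, 0.2222]
eef_rot: [0.864, 0.503, -0.0, 0.0]
ft_force: [1.3, -0.4, -0.7]
width: 0.06
```

```bash
python3 plan.py w .4487 -.2598 .15 57.5
```

```text
t 1.35 pos [0.4158 0.0409 0.2222] yaw 60.411492213228904 rack [-0.0762  0.0886] F [ 1.2901 -0.4095 -0.6502] w 0.06003091407362776 q [-0.6487 -0.1677  0.3999  1.9839  0.068   1.3137  0.7832]
shift tool [-0.2452  0.177   0.0724] rotvec [0.0024 0.0606 2.9115] dist 0.31095098930286735
```

Call:
carry_out --increments "0 0 0.6 -0.049 0.035 0 0.06; 0 0 1.2 -0.098 0.071 0 0.06; 0 0 1.8 -0.147 0.106 0 0.06; 0 0 2.4 -0.196 0.142 0.03 0.06; 0 0 2.9 -0.245 0.177 0.06 0.06"

```text
time: 1.98
ee_pos: [0.4481, -0.2523, 0.1666]
eef_rot: [0.877, 0.481, 0.0, 0.001]
ft_force: [1.6, 1.1, 0.4]
width: 0.0601
```

```bash
python3 plan.py w .449 -.2598 .15 57.5
python3 - <<'E'
from h import *
p,d=r.camera('scene');q,_=r.camera('top')
a=cv2.resize(p[150:270,150:270],None,fx=4,fy=4,interpolation=cv2.INTER_CUBIC)
cv2.imwrite('pics/g1.png',a)
E
```

```text
t 1.975 pos [ 0.4481 -0.2523  0.1666] yaw 57.53794052750407 rack [-0.3684  0.0489] F [1.6482 1.07   0.3648] w 0.06011686123049574 q [-0.3537  0.1501  0.8547  1.8636 -0.1222  1.18    1.5462]
shift tool [-0.0059  0.0048  0.0166] rotvec [ 0.0981 -0.0031  0.0379] dist 0.018283511430611098
```

View pics/g1.png

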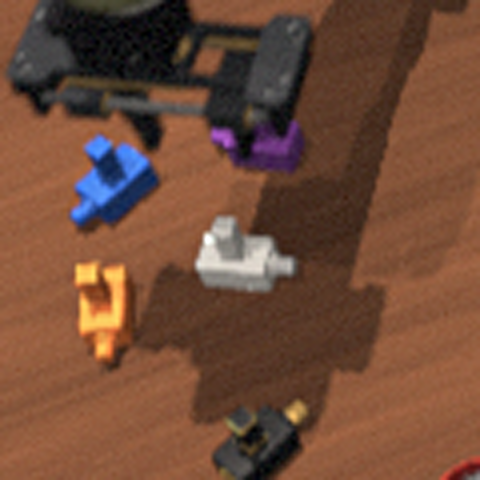

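The white head at about (228,255) in this crop is clear of the gripper. The blue, purple and orange look-alikes sit well to the side. Going down.

Call:
carry_out --increments "0 0 0 -0.006 0.005 0.02 0.06; 0 0 0 -0.006 0.005 0.045 0.06; 0 0 0 -0.006 0.005 0.07 0.06; 0 0 0 -0.006 0.005 0.077 0.06; 0 0 0 -0.006 0.005 0.077 0.06"

```text
time: 2.7
ee_pos: [0.4454, -0.2636, 0.087]
eef_rot: [0.878, 0.478, -0.004, 0.0]
ft_force: [0.8, 0.0, -0.0]
width: 0.0601
```

```bash
python3 plan.py w .449 -.2598 .044 57.5
python3 - <<'E'
from h import *
q,_=r.camera('top');p,_=r.camera('scene')
cv2.imwrite('pics/g2.png',np.vstack([cv2.resize(p[170:240,170:270],None,fx=4,fy=4,interpolation=cv2.INTER_CUBIC),cv2.resize(q[200:270,385:485],None,fx=4,fy=4,interpolation=cv2.INTER_CUBIC)]))
E
```

```text
t 2.7 pos [ 0.4454 -0.2636  0.087 ] yaw 57.141482380972676 rack [-0.3799  0.0513] F [ 0.7556  0.0176 -0.0051] w 0.06009750396498045 q [-0.2794  0.2878  0.8283  1.9329 -0.2381  1.028   1.6507]
shift tool [0.0055 0.0011 0.043 ] rotvec [-0.2145  0.4307 -0.3593] dist 0.04332208858239254
```

View pics/g2.png

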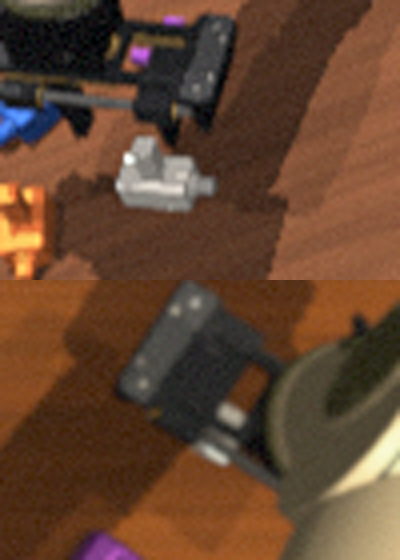

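The fingertips straddle the stem, with tips at about (75,130) and (170,140) and the stem at (150,140) in the upper crop. Descending.

Call:
carry_out --increments "0 0.2 -0.3 0.0045 0.001 0.01 0.06; 0 0.2 -0.3 0.0045 0.001 0.025 0.06; 0 0.2 -0.3 0.0045 0.001 0.04 0.06; 0 0.2 -0.3 0.0045 0.001 0.043 0.06; 0 0.2 -0.3 0.0045 0.001 0.043 0.06"

```text
time: 3.42
ee_pos: [0.4487, -0.2611, 0.0444]
eef_rot: [0.877, 0.48, -0.002, -0.0]
ft_force: [-0.6, -0.4, 1.0]
width: 0.0602
```

```bash
python3 plan.py w .449 -.2598 .044 57.5
python3 - <<'E'
from h import *
p,_=r.camera('scene')
cv2.imwrite('pics/g3.png',cv2.resize(p[170:240,170:270],None,fx=6,fy=6,interpolation=cv2.INTER_CUBIC))
m=r.camera_model('scene')
from scipy.spatial.transform import Rotation as R
s=r.read_state();Rc=R.from_quat(s['eef_rot'])
for o in([0,0,0],[.03,0,0],[-.03,0,0]):
    w=s['ee_pos']+Rc.apply(o);c=np.linalg.inv(m['extrinsics'])@np.r_[w,1];u=m['K']@c[:3];u=u[:2]/u[2];print((u-[170,170])*6)
E
```

```text
t 3.425 pos [ 0.4487 -0.2611  0.0444] yaw 57.41234298933189 rack [-0.3772  0.0481] F [-0.6487 -0.3714  1.0036] w 0.06024948595918648 q [-0.2404  0.3617  0.7893  1.9614 -0.3101  0.9463  1.7035]
shift tool [ 0.0013 -0.0004  0.0004] rotvec [-0.1654  0.226  -0.088 ] dist 0.0013863545872693306
[222.06967786 242.0682755 ]
[277.9927386  247.91703496]
[166.35984256 236.24181639]
```

View pics/g3.png

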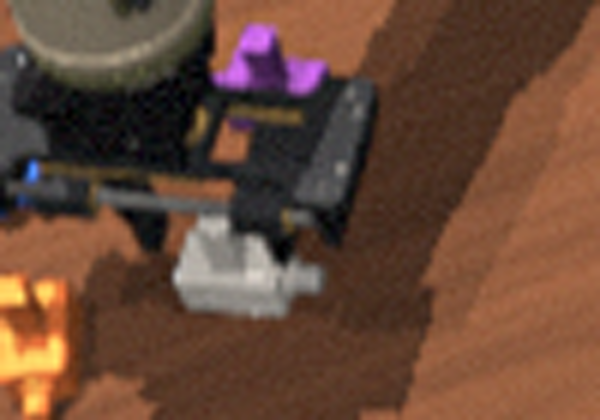

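Stem is between the fingers. Closing.

Call:
carry_out --increments "0 0 0 0 0 0 0.0; 0 0 0 0 0 0 0.0; 0 0 0 0 0 0 0.0; 0 0 0 0 0 0 0.0; 0 0 0 0 0 0 0.0" --squeeze 45

```text
time: 4.1
ee_pos: [0.449, -0.2611, 0.0448]
eef_rot: [0.877, 0.48, -0.002, -0.0]
ft_force: [1.2, 0.6, 1.3]
width: 0.0177
```

Call:
carry_out --increments "0 0 0 0 0 0 0.0; 0 0 0 0 0 -0.02 0.0; 0 0 0 0 0 -0.04 0.0; 0 0 0 0 0 -0.06 0.0; 0 0 0 0 0 -0.07 0.0"

```text
time: 4.72
ee_pos: [0.4494, -0.261, 0.1154]
eef_rot: [0.877, 0.48, -0.002, 0.0]
ft_force: [0.7, 0.5, -4.1]
width: 0.0156
```

```bash
python3 plan.py r -.085 0 .12
python3 - <<'E'
from h import *
p,_=r.camera('scene')
cv2.imwrite('pics/g4.png',cv2.resize(p[140:240,150:270],None,fx=5,fy=5,interpolation=cv2.INTER_CUBIC))
E
```

```text
t 4.725 pos [ 0.4494 -0.261   0.1154] yaw 57.422546516549374 rack [-0.3771  0.0474] F [ 0.6826  0.4707 -4.1025] w 0.015551093315301768 q [-0.3061  0.2465  0.8451  1.9037 -0.2045  1.0831  1.6232]
shift tool [ 0.2746 -0.1105 -0.0053] rotvec [ -0.1464   0.1553 -31.1276] dist 0.29599698405629127
```

View pics/g4.png

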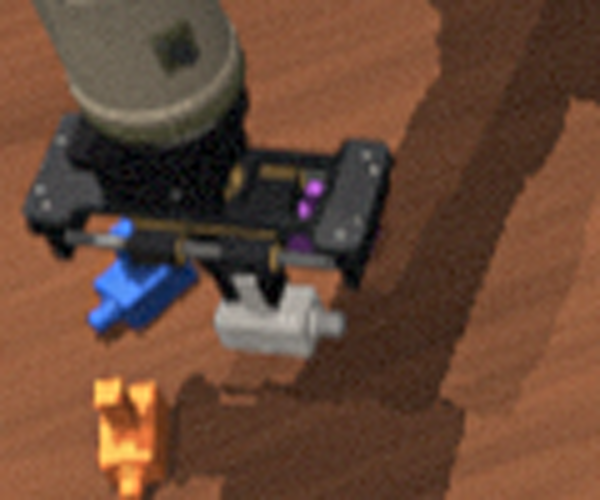

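The head is held, 15.6 mm between the fingers and about −3.5 N more in z. Carrying it to above the mouth.

Call:
carry_out --increments "0 0 -4 0.04 -0.016 0 0; 0 0 -9 0.08 -0.032 0 0; 0 0 -14 0.12 -0.048 0 0; 0 0 -19 0.16 -0.064 0 0; 0 0 -23 0.2 -0.08 0 0"

```text
time: 5.4
ee_pos: [0.4897, -0.0482, 0.1149]
eef_rot: [0.763, 0.647, -0.002, -0.0]
ft_force: [-0.2, 0.3, -2.5]
width: 0.0156
```

```bash
python3 plan.py r -.085 0 .12
```

```text
t 5.4 pos [ 0.4897 -0.0482  0.1149] yaw 80.56656167950007 rack [-0.1633  0.0125] F [-0.2351  0.2666 -2.4832] w 0.015622746661505092 q [-0.61    0.1447  0.6659  1.9647 -0.0994  1.068   1.5052]
shift tool [ 0.0793  0.0015 -0.0053] rotvec [-0.169   0.1282 -7.9836] dist 0.07949250659695999
```

Call:
carry_out --increments "0 0.1 -2 0.02 0 0 0; 0 0.1 -4 0.04 0.001 0 0; 0 0.1 -6 0.06 0.001 0 0; 0 0.1 -8 0.079 0.0015 0 0; 0 0.1 -8 0.079 0.0015 0 0"

```text
time: 6.02
ee_pos: [0.5044, 0.031, 0.1146]
eef_rot: [0.715, 0.699, -0.001, -0.001]
ft_force: [0.0, -0.4, -2.8]
width: 0.0156
```

```bash
python3 plan.py r -.085 0 .052
python3 - <<'E'
from h import *
p,_=r.camera('scene');q,_=r.camera('top')
cv2.imwrite('pics/m1.png',np.vstack([cv2.resize(p[130:215,260:390],None,fx=4,fy=4,interpolation=cv2.INTER_CUBIC),cv2.resize(q[175:240,230:360],None,fx=4,fy=4,interpolation=cv2.INTER_CUBIC)]))
E
```

```text
t 6.025 pos [0.5044 0.031  0.1146] yaw 88.71952839940593 rack [-0.0838 -0.0002] F [ 0.0268 -0.3718 -2.7531] w 0.015638678683645043 q [-0.6898  0.1745  0.5924  1.9301 -0.1108  1.0719  1.4974]
shift tool [-0.0012  0.      0.0626] rotvec [-0.1725  0.0129  0.1695] dist 0.06265761377034906
```

View pics/m1.png

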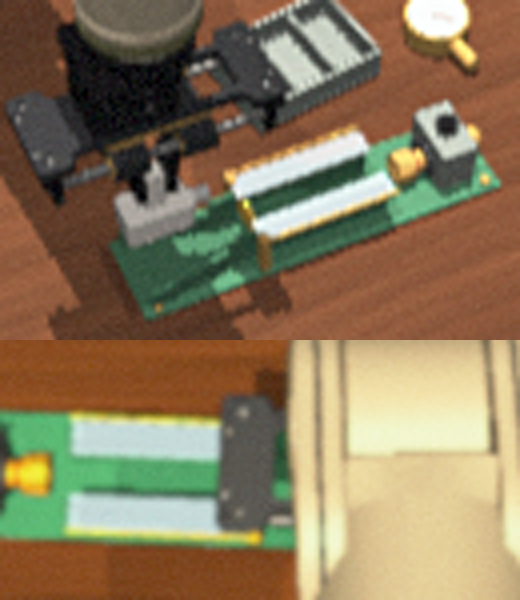

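Head hangs over the mouth, at about (155,215) in the upper crop, with its nose toward the flap. Lowering.

Call:
carry_out --increments "-0.2 0 0.2 -0.001 0 0.015 0; -0.2 0 0.2 -0.001 0 0.03 0; -0.2 0 0.2 -0.001 0 0.045 0; -0.2 0 0.2 -0.001 0 0.057 0; -0.2 0 0.2 -0.001 0 0.06 0"

```text
time: 6.75
ee_pos: [0.5033, 0.0278, 0.0536]
eef_rot: [0.717, 0.697, -0.001, 0.0]
ft_force: [0.2, -0.9, -1.3]
width: 0.0156
```

```bash
python3 plan.py r -.085 0 .0505
```

```text
t 6.75 pos [0.5033 0.0278 0.0536] yaw 88.32834886947337 rack [-0.0871  0.0007] F [ 0.2429 -0.9073 -1.332 ] w 0.01563085244542244 q [-0.6606  0.264   0.5783  1.9868 -0.1758  0.9409  1.5477]
shift tool [0.0021 0.0007 0.0031] rotvec [-0.0599  0.0843 -0.2217] dist 0.0038431569420031403
```

Call:
carry_out --increments "0 0 -0.2 0.002 0.0005 0.001 0; 0 0 -0.2 0.002 0.0005 0.002 0; 0 0 -0.2 0.002 0.0005 0.003 0; 0 0 -0.2 0.002 0.0005 0.003 0; 0 0 -0.2 0.002 0.0005 0.003 0"

```text
time: 7.38
ee_pos: [0.5041, 0.0298, 0.0508]
eef_rot: [0.716, 0.698, -0.001, 0.0]
ft_force: [0.8, -0.4, -2.5]
width: 0.0158
```

```bash
python3 plan.py r -.085 0 .0505;python3 - <<'E'
from h import *
p,_=r.camera('scene')
cv2.imwrite('pics/m2.png',cv2.resize(p[130:215,260:390],None,fx=6,fy=6,interpolation=cv2.INTER_CUBIC))
E
```

```text
t 7.375 pos [0.5041 0.0298 0.0508] yaw 88.53352579572685 rack [-0.085   0.0001] F [ 0.8374 -0.388  -2.5194] w 0.015830328215321807 q [-0.6608  0.2701  0.5752  1.9869 -0.1799  0.935   1.5506]
shift tool [0.     0.0001 0.0003] rotvec [-0.041   0.0759 -0.0165] dist 0.0003154164515128276
```

View pics/m2.png

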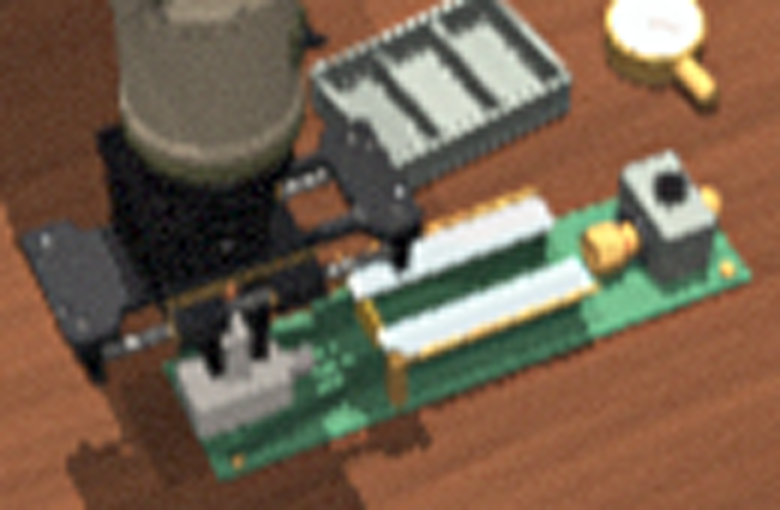

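Call:
carry_out --increments "0 0 0 0 0 0.0005 0; 0 0 0 0 0 0.001 0; 0 0 0 0 0 0.0015 0; 0 0 0 0 0 0.0015 0; 0 0 0 0 0 0.0015 0"

```text
time: 8.05
ee_pos: [0.5043, 0.0298, 0.0507]
eef_rot: [0.716, 0.698, -0.0, -0.0]
ft_force: [-8.6, -0.7, 19.8]
width: 0.0157
```

```bash
python3 plan.py r -.085 0 .0495
```

```text
t 8.05 pos [0.5043 0.0298 0.0507] yaw 88.51494389649206 rack [-0.085  -0.0002] F [-8.552  -0.6506 19.8078] w 0.01568599962544414 q [-0.6598  0.2707  0.5751  1.9865 -0.1816  0.9348  1.552 ]
shift tool [-0.     -0.0002  0.0012] rotvec [-0.0323  0.0168 -0.0351] dist 0.001243758960130953
```

Call:
carry_out --increments "0 0 0 0 0 -0.0005 0; 0 0 0 0.003 0 -0.0005 0; 0 0 0 0.008 0 -0.0005 0; 0 0 0 0.013 0 -0.0005 0; 0 0 0 0.018 0 -0.0005 0"

```text
time: 8.68
ee_pos: [0.5048, 0.0483, 0.0511]
eef_rot: [0.716, 0.698, -0.0, -0.0]
ft_force: [-0.2, 0.1, -2.2]
width: 0.0157
```

```bash
python3 plan.py r -.03 0 .0512
```

```text
t 8.675 pos [0.5048 0.0483 0.0511] yaw 88.5377370006835 rack [-0.0665 -0.0001] F [-0.2025  0.0519 -2.2468] w 0.015657267975404076 q [-0.6862  0.2731  0.5649  1.9811 -0.1799  0.9368  1.5145]
shift tool [ 0.0365 -0.0002 -0.0001] rotvec [-0.0425  0.0218 -0.0123] dist 0.036473665692069335
```

Call:
carry_out --increments "0 0 0 0.004 0 0 0; 0 0 0 0.008 0 0 0; 0 0 0 0.012 0 0 0; 0 0 0 0.016 0 0 0; 0 0 0 0.02 0 0 0"

```text
time: 9.3
ee_pos: [0.5053, 0.0685, 0.0511]
eef_rot: [0.716, 0.698, -0.0, -0.0]
ft_force: [1.0, -1.4, -2.6]
width: 0.0157
```

```bash
python3 plan.py r -.03 0 .0512;python3 - <<'E'
from h import *
p,_=r.camera('scene')
cv2.imwrite('pics/m3.png',cv2.resize(p[130:215,260:390],None,fx=6,fy=6,interpolation=cv2.INTER_CUBIC))
E
```

```text
t 9.3 pos [0.5053 0.0685 0.0511] yaw 88.5308239458719 rack [-0.0463 -0.0002] F [ 0.9799 -1.3823 -2.6354] w 0.01565729303497972 q [-0.7139  0.2782  0.5538  1.9735 -0.1796  0.9383  1.4746]
shift tool [ 0.0163 -0.0002 -0.0001] rotvec [-0.0418  0.0307 -0.0192] dist 0.016328107066686397
```

View pics/m3.png

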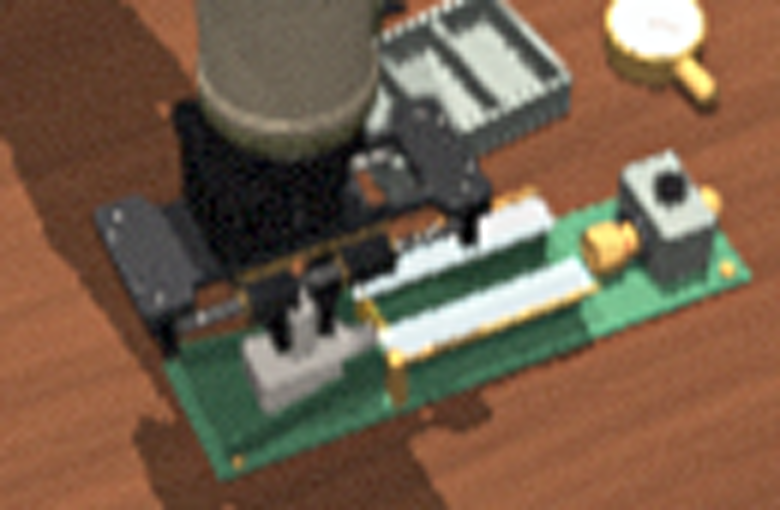

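Nose tip is at the flap, about (365,335), and the body has entered the narrow lane without lateral force. Pushing on.

Call:
carry_out --increments "0 0 0 0.004 0 0 0; 0 0 0 0.008 0 0 0; 0 0 0 0.012 0 0 0; 0 0 0 0.016 0 0 0; 0 0 0 0.02 0 0 0"

```text
time: 9.98
ee_pos: [0.5061, 0.0891, 0.0512]
eef_rot: [0.716, 0.698, -0.0, 0.0]
ft_force: [0.7, -2.5, -2.5]
width: 0.0156
```

```bash
python3 plan.py r 0 0 .0512
```

```text
t 9.975 pos [0.5061 0.0891 0.0512] yaw 88.55318568030965 rack [-0.0257 -0.0004] F [ 0.6525 -2.503  -2.5335] w 0.015551995444225124 q [-0.7413  0.2851  0.5424  1.9636 -0.1803  0.9402  1.4358]
shift tool [ 0.0257 -0.0004 -0.    ] rotvec [-0.0108  0.0246  0.0032] dist 0.025654165354886335
```

Call:
carry_out --increments "0 0 0 0.005 -0.0004 0 0; 0 0 0 0.01 -0.0004 0 0; 0 0 0 0.015 -0.0004 0 0; 0 0 0 0.02 -0.0004 0 0; 0 0 0 0.025 -0.0004 0 0"

```text
time: 10.6
ee_pos: [0.5066, 0.1147, 0.0513]
eef_rot: [0.716, 0.698, 0.0, 0.0]
ft_force: [3.2, -2.6, -2.7]
width: 0.016
```

```bash
python3 plan.py r .025 0 .0512
```

```text
t 10.6 pos [0.5066 0.1147 0.0513] yaw 88.55832724376874 rack [-0.0001 -0.0003] F [ 3.2217 -2.557  -2.7147] w 0.015956795585789968 q [-0.7741  0.295   0.5287  1.9496 -0.1818  0.943   1.3887]
shift tool [ 0.0251 -0.0003  0.0001] rotvec [0.024  0.01   0.0083] dist 0.025135325409735485
```

Call:
carry_out --increments "0 0 0 0.005 0 0 0; 0 0 0 0.01 0 0 0; 0 0 0 0.015 0 0 0; 0 0 0 0.02 0 0 0; 0 0 0 0.025 0 0 0"

```text
time: 11.22
ee_pos: [0.5072, 0.1401, 0.0513]
eef_rot: [0.716, 0.698, 0.0, 0.0]
ft_force: [2.1, -1.4, -2.7]
width: 0.0157
```

```bash
python3 plan.py r .05 0 .0512;python3 - <<'E'
from h import *
p,_=r.camera('scene')
cv2.imwrite('pics/m4.png',cv2.resize(p[130:215,260:390],None,fx=6,fy=6,interpolation=cv2.INTER_CUBIC))
E
```

```text
t 11.225 pos [0.5072 0.1401 0.0513] yaw 88.5619130874324 rack [ 0.0253 -0.0003] F [ 2.1011 -1.3854 -2.6962] w 0.015665709272681187 q [-0.805   0.3083  0.5152  1.9319 -0.1849  0.9473  1.3442]
shift tool [ 0.0247 -0.0003  0.0001] rotvec [0.021  0.0061 0.0119] dist 0.02473291749664506
```

View pics/m4.png

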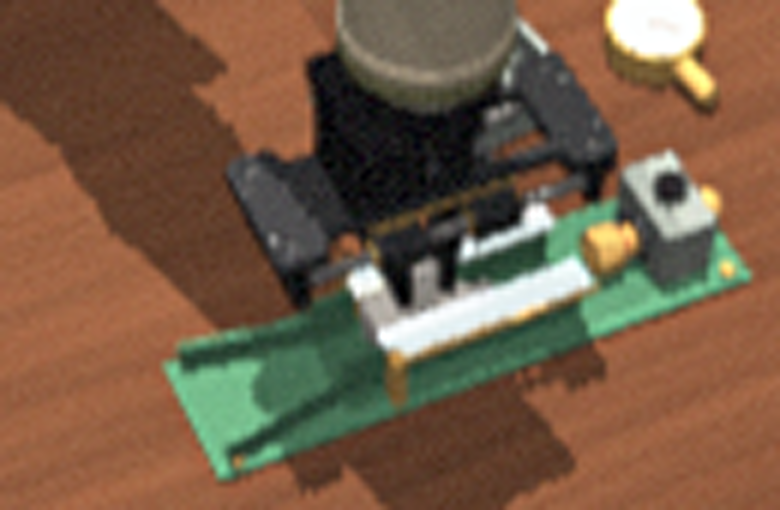

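Head is in the doorway and the stem stands in the slot. The image puts the cup rim near rack x≈0.128, so I expect contact at head x≈0.092.

Call:
carry_out --increments "0 0 0 0.005 0 0 0; 0 0 0 0.01 0 0 0; 0 0 0 0.015 0 0 0; 0 0 0 0.02 0 0 0; 0 0 0 0.025 0 0 0"

```text
time: 11.9
ee_pos: [0.5078, 0.1662, 0.0513]
eef_rot: [0.716, 0.698, 0.0, 0.0]
ft_force: [2.3, -1.3, -2.6]
width: 0.0157
```

```bash
python3 plan.py r .07 0 .0512
```

```text
t 11.9 pos [0.5078 0.1662 0.0513] yaw 88.61086193867956 rack [ 0.0514 -0.0002] F [ 2.2605 -1.2521 -2.585 ] w 0.01566233749385929 q [-0.8351  0.324   0.5017  1.9108 -0.1891  0.9524  1.3014]
shift tool [ 0.0186 -0.0002  0.0001] rotvec [ 0.025  -0.0113  0.0609] dist 0.01858482857537504
```

Call:
carry_out --increments "0 0 0 0.004 0 0 0; 0 0 0 0.008 0 0 0; 0 0 0 0.012 0 0 0; 0 0 0 0.016 0 0 0; 0 0 0 0.0186 0 0 0"

```text
time: 12.52
ee_pos: [0.508, 0.1852, 0.0512]
eef_rot: [0.716, 0.699, 0.0, -0.0]
ft_force: [-0.7, -0.6, -2.5]
width: 0.0155
```

Call:
carry_out --increments "0 0 0 0.002 0 0 0; 0 0 0 0.004 0 0 0; 0 0 0 0.006 0 0 0; 0 0 0 0.008 0 0 0; 0 0 0 0.0085 0 0 0"

```text
time: 13.15
ee_pos: [0.5082, 0.1938, 0.0512]
eef_rot: [0.716, 0.699, 0.0, -0.0]
ft_force: [0.0, 0.6, -2.4]
width: 0.0159
```

```bash
python3 plan.py r .09 0 .0512;python3 - <<'E'
from h import *
p,_=r.camera('scene');q,_=r.camera('top')
cv2.imwrite('pics/m5.png',np.vstack([cv2.resize(p[130:200,280:390],None,fx=5,fy=5,interpolation=cv2.INTER_CUBIC),cv2.resize(q[185:235,205:315],None,fx=5,fy=5,interpolation=cv2.INTER_CUBIC)]))
E
```

```text
t 13.15 pos [0.5082 0.1938 0.0512] yaw 88.62361848813097 rack [0.0791 0.0001] F [ 0.0204  0.5901 -2.4423] w 0.01585675712277285 q [-0.8655  0.3433  0.4881  1.8852 -0.1944  0.9596  1.2575]
shift tool [0.011  0.0002 0.    ] rotvec [-0.0121 -0.0176  0.0736] dist 0.010953546625848605
```

View pics/m5.png

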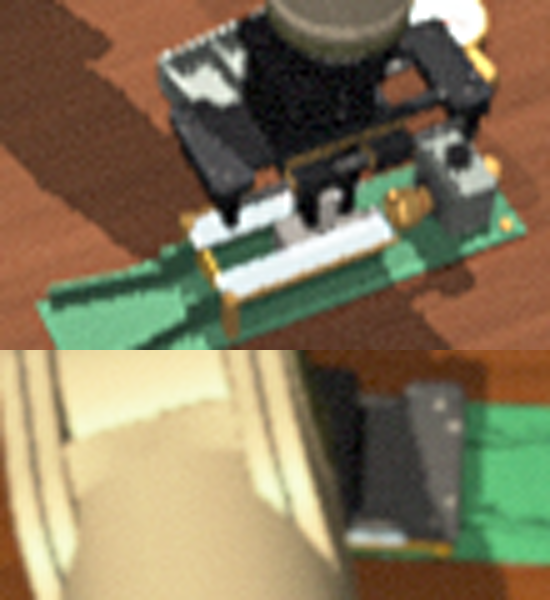

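Flap has shut behind, seen yellow at (208,265). The nose is about to enter the cup, so slow steps from here.

Call:
carry_out --increments "0 0 0 0.001 0 0 0; 0 0 0 0.002 0 0 0; 0 0 0 0.003 0 0 0; 0 0 0 0.004 0 0 0; 0 0 0 0.005 0 0 0"

```text
time: 13.88
ee_pos: [0.5083, 0.1988, 0.0512]
eef_rot: [0.716, 0.699, 0.0, -0.0]
ft_force: [-0.7, 0.2, -3.0]
width: 0.0158
```

Call:
carry_out --increments "0 0 0 0.0005 0 0 0; 0 0 0 0.001 0 0 0; 0 0 0 0.0015 0 0 0; 0 0 0 0.002 0 0 0; 0 0 0 0.002 0 0 0"

```text
time: 14.5
ee_pos: [0.5083, 0.2008, 0.0512]
eef_rot: [0.716, 0.699, 0.0, -0.0]
ft_force: [-1.1, -0.4, -2.9]
width: 0.0154
```

Call:
carry_out --increments "0 0 0 0.0005 0 0 0; 0 0 0 0.001 0 0 0; 0 0 0 0.0015 0 0 0; 0 0 0 0.002 0 0 0; 0 0 0 0.002 0 0 0"

```text
time: 15.12
ee_pos: [0.5084, 0.2029, 0.0512]
eef_rot: [0.716, 0.699, 0.0, -0.0]
ft_force: [0.2, 1.0, -2.8]
width: 0.0153
```

Call:
carry_out --increments "0 0 0 0.0005 0 0 0; 0 0 0 0.001 0 0 0; 0 0 0 0.0015 0 0 0; 0 0 0 0.0015 0 0 0; 0 0 0 0.0015 0 0 0"

```text
time: 15.75
ee_pos: [0.5084, 0.2044, 0.0512]
eef_rot: [0.716, 0.699, 0.0, -0.0]
ft_force: [-0.4, -0.1, -2.7]
width: 0.0156
```

Call:
carry_out --increments "0 0 0 0.0005 0 0 0; 0 0 0 0.001 0 0 0; 0 0 0 0.001 0 0 0; 0 0 0 0.001 0 0 0; 0 0 0 0.001 0 0 0"

```text
time: 16.38
ee_pos: [0.5085, 0.2053, 0.0512]
eef_rot: [0.716, 0.699, 0.0, -0.0]
ft_force: [0.9, 0.4, -3.5]
width: 0.016
```

Call:
carry_out --increments "0 0 0 0.0005 0 0 0; 0 0 0 0.001 0 0 0; 0 0 0 0.0015 0 0 0; 0 0 0 0.0015 0 0 0; 0 0 0 0.0015 0 0 0"

```text
time: 17.0
ee_pos: [0.5085, 0.2068, 0.0512]
eef_rot: [0.716, 0.699, 0.0, -0.0]
ft_force: [0.2, 0.4, -2.8]
width: 0.0154
```

Call:
carry_out --increments "0 0 0 0.0005 0 0 0; 0 0 0 0.001 0 0 0; 0 0 0 0.001 0 0 0; 0 0 0 0.001 0 0 0; 0 0 0 0.001 0 0 0"

```text
time: 17.62
ee_pos: [0.5085, 0.2078, 0.0512]
eef_rot: [0.716, 0.699, 0.0, -0.0]
ft_force: [0.5, -0.7, -3.5]
width: 0.0156
```

Call:
carry_out --increments "0 0 0 0.0005 0 0 0; 0 0 0 0.001 0 0 0; 0 0 0 0.001 0 0 0; 0 0 0 0.001 0 0 0; 0 0 0 0.001 0 0 0"

```text
time: 18.25
ee_pos: [0.5085, 0.2088, 0.0512]
eef_rot: [0.716, 0.699, 0.0, -0.0]
ft_force: [-0.7, -0.9, -2.8]
width: 0.0159
```

Call:
carry_out --increments "0 0 0 0.0005 0 0 0; 0 0 0 0.001 0 0 0; 0 0 0 0.001 0 0 0; 0 0 0 0.001 0 0 0; 0 0 0 0.001 0 0 0"

```text
time: 18.88
ee_pos: [0.5086, 0.2098, 0.0512]
eef_rot: [0.716, 0.699, 0.0, -0.0]
ft_force: [-0.3, 0.7, -2.2]
width: 0.0156
```

Call:
carry_out --increments "0 0 0 0.0005 0 0 0; 0 0 0 0.001 0 0 0; 0 0 0 0.001 0 0 0; 0 0 0 0.001 0 0 0; 0 0 0 0.001 0 0 0"

```text
time: 19.5
ee_pos: [0.5086, 0.2107, 0.0512]
eef_rot: [0.716, 0.699, 0.0, -0.0]
ft_force: [0.5, 0.3, -2.8]
width: 0.0155
```

```bash
python3 plan.py r .1 0 .0512;python3 - <<'E'
from h import *
p,_=r.camera('scene')
cv2.imwrite('pics/m6.png',cv2.resize(p[130:200,290:390],None,fx=7,fy=7,interpolation=cv2.INTER_CUBIC))
E
```

```text
t 19.5 pos [0.5086 0.2107 0.0512] yaw 88.61871268763642 rack [0.096  0.0001] F [ 0.5122  0.3327 -2.7636] w 0.015520165148482925 q [-0.8834  0.3563  0.4803  1.8677 -0.1978  0.9644  1.2313]
shift tool [0.004  0.0001 0.    ] rotvec [-0.0092 -0.0137  0.0687] dist 0.0040455202686420595
```

View pics/m6.png

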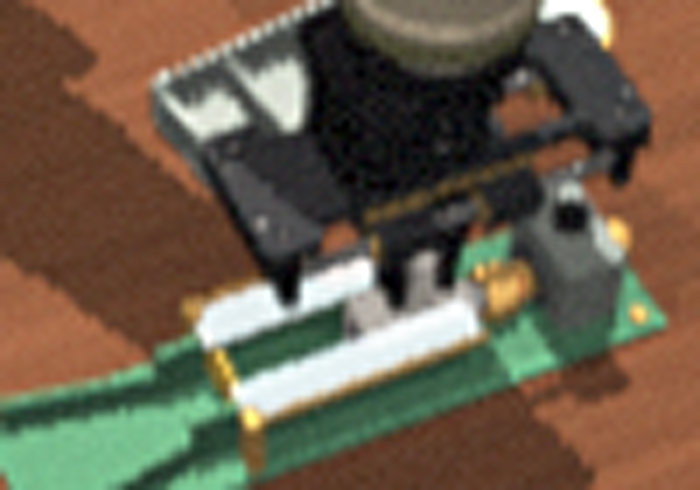

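Nose tip is at or in the cup mouth, about (480,290). Continuing at 1 mm per call.

Call:
carry_out --increments "0 0 0 0.0005 0 0 0; 0 0 0 0.001 0 0 0; 0 0 0 0.001 0 0 0; 0 0 0 0.001 0 0 0; 0 0 0 0.001 0 0 0"

```text
time: 20.18
ee_pos: [0.5086, 0.2117, 0.0512]
eef_rot: [0.716, 0.699, 0.0, -0.0]
ft_force: [-0.5, -0.3, -2.6]
width: 0.0156
```

Call:
carry_out --increments "0 0 0 0.0005 0 0 0; 0 0 0 0.001 0 0 0; 0 0 0 0.001 0 0 0; 0 0 0 0.001 0 0 0; 0 0 0 0.001 0 0 0"

```text
time: 20.8
ee_pos: [0.5087, 0.2122, 0.0512]
eef_rot: [0.716, 0.698, -0.0, -0.0]
ft_force: [-0.7, -4.4, 0.5]
width: 0.0158
```

Call:
carry_out --increments "0 0 0 0.0005 0 0 0; 0 0 0 0.001 0 0 0; 0 0 0 0.001 0 0 0; 0 0 0 0.001 0 0 0; 0 0 0 0.001 0 0 0"

```text
time: 21.42
ee_pos: [0.5087, 0.2123, 0.0512]
eef_rot: [0.716, 0.698, -0.001, 0.0]
ft_force: [-0.7, -6.6, 1.0]
width: 0.0157
```

Contact at about y=0.212, compliance around 7 N/mm. Ramping the force up.

Call:
carry_out --increments "0 0 0 0.001 0 0 0; 0 0 0 0.0012 0 0 0; 0 0 0 0.0014 0 0 0; 0 0 0 0.0015 0 0 0; 0 0 0 0.0015 0 0 0"

```text
time: 22.05
ee_pos: [0.5088, 0.2124, 0.0511]
eef_rot: [0.716, 0.698, -0.001, 0.001]
ft_force: [-1.5, -7.8, 2.3]
width: 0.0156
```

Call:
carry_out --increments "0 0 0 0.0012 0 0 0; 0 0 0 0.0014 0 0 0; 0 0 0 0.0016 0 0 0; 0 0 0 0.0018 0 0 0; 0 0 0 0.0018 0 0 0"

```text
time: 22.68
ee_pos: [0.5088, 0.2125, 0.0511]
eef_rot: [0.717, 0.697, -0.002, 0.001]
ft_force: [-1.6, -8.4, 2.7]
width: 0.0159
```

```bash
python3 plan.py r .1 0 .0512
```

```text
t 22.675 pos [0.5088 0.2125 0.0511] yaw 88.44455515607017 rack [ 0.0978 -0.    ] F [-1.6304 -8.4037  2.656 ] w 0.015922502254899454 q [-0.888   0.3612  0.4809  1.8623 -0.1951  0.9689  1.2218]
shift tool [ 0.0022 -0.     -0.0001] rotvec [-0.097   0.2843 -0.1057] dist 0.0022545991985024522
```

Call:
carry_out --increments "0 0.2 0 0.0018 0 0 0; 0 0.2 0 0.002 0 0 0; 0 0.2 0 0.0022 0 0 0; 0 0.2 0 0.0022 0 0 0; 0 0.2 0 0.0022 0 0 0"

```text
time: 23.3
ee_pos: [0.5088, 0.2126, 0.051]
eef_rot: [0.717, 0.697, -0.002, 0.0]
ft_force: [-2.4, -9.4, 3.4]
width: 0.0156
```

```bash
python3 plan.py r .1 0 .0512
```

```text
t 23.3 pos [0.5088 0.2126 0.051 ] yaw 88.36496107571557 rack [ 0.0979 -0.    ] F [-2.4297 -9.4059  3.4224] w 0.01557104086982507 q [-0.8871  0.3616  0.4808  1.8619 -0.1969  0.9693  1.2221]
shift tool [ 0.0021 -0.0001 -0.0002] rotvec [-0.1437  0.2224 -0.1853] dist 0.0021419322618090367
```

Call:
carry_out --increments "0 0.2 -0.2 0.0022 0 0 0; 0 0.2 -0.2 0.0025 0 0 0; 0 0.2 -0.2 0.0028 0 0 0; 0 0.2 -0.2 0.003 0 0 0; 0 0.2 -0.2 0.003 0 0 0"

```text
time: 23.92
ee_pos: [0.5089, 0.2132, 0.0509]
eef_rot: [0.717, 0.698, -0.002, -0.0]
ft_force: [-1.9, -11.5, 4.4]
width: 0.0157
```

```bash
python3 plan.py r .1 0 .0512
```

```text
t 23.925 pos [0.5089 0.2132 0.0509] yaw 88.46703810695843 rack [ 0.0984 -0.0002] F [ -1.8977 -11.5164   4.4077] w 0.015651451824298442 q [-0.8863  0.3626  0.4799  1.8606 -0.1982  0.9701  1.2244]
shift tool [ 0.0016 -0.0002 -0.0003] rotvec [-0.1906  0.1824 -0.0833] dist 0.0016410382761491093
```

Call:
carry_out --increments "0.1 0.2 -0.1 0.0028 0 -0.0002 0; 0.1 0.2 -0.1 0.003 0 -0.0003 0; 0.1 0.2 -0.1 0.0032 0 -0.0003 0; 0.1 0.2 -0.1 0.0034 0 -0.0003 0; 0.1 0.2 -0.1 0.0034 0 -0.0003 0"

```text
time: 24.55
ee_pos: [0.509, 0.2136, 0.051]
eef_rot: [0.717, 0.697, -0.003, -0.001]
ft_force: [-1.8, -12.0, 2.8]
width: 0.0157
```

```bash
python3 plan.py r .1 0 .0512
```

```text
t 24.55 pos [0.509  0.2136 0.051 ] yaw 88.45383545181215 rack [ 0.0988 -0.0002] F [ -1.793  -11.9639   2.8326] w 0.015732563517149096 q [-0.885   0.3648  0.4793  1.8576 -0.2001  0.9737  1.2255]
shift tool [ 0.0012 -0.0002 -0.0002] rotvec [-0.352   0.1827 -0.0967] dist 0.0012130930662001436
```

Call:
carry_out --increments "-0.3 0.2 -0.1 0.0032 0 -0.0002 0; -0.3 0.2 -0.1 0.0035 0 -0.0002 0; -0.3 0.2 -0.1 0.0038 0 -0.0002 0; -0.3 0.2 -0.1 0.004 0 -0.0002 0; -0.3 0.2 -0.1 0.004 0 -0.0002 0"

```text
time: 25.18
ee_pos: [0.509, 0.2143, 0.051]
eef_rot: [0.717, 0.697, -0.002, 0.0]
ft_force: [-2.4, -14.5, 5.2]
width: 0.0153
```

```bash
python3 plan.py r .1 0 .0512
```

```text
t 25.175 pos [0.509  0.2143 0.051 ] yaw 88.42912272770607 rack [ 0.0995 -0.0002] F [ -2.3969 -14.4639   5.1526] w 0.015296878712175735 q [-0.8884  0.363   0.4799  1.86   -0.1975  0.9695  1.2211]
shift tool [ 0.0005 -0.0002 -0.0002] rotvec [-0.1335  0.2058 -0.1211] dist 0.000578383398871155
```

Call:
carry_out --increments "-0.1 0.2 -0.1 0.0036 0 -0.0002 0; -0.1 0.2 -0.1 0.004 0 -0.0002 0; -0.1 0.2 -0.1 0.0042 0 -0.0002 0; -0.1 0.2 -0.1 0.0044 0 -0.0002 0; -0.1 0.2 -0.1 0.0044 0 -0.0002 0"

```text
time: 25.8
ee_pos: [0.509, 0.2149, 0.051]
eef_rot: [0.717, 0.697, -0.002, 0.001]
ft_force: [-3.0, -15.5, 6.1]
width: 0.0157
```

```bash
python3 plan.py r .1 0 .0512
```

```text
t 25.8 pos [0.509  0.2149 0.051 ] yaw 88.39193688986578 rack [ 0.1002 -0.0002] F [ -2.9516 -15.4814   6.1367] w 0.015718711311494837 q [-0.8899  0.3637  0.4799  1.8591 -0.1968  0.97    1.2185]
shift tool [-0.0002 -0.0002 -0.0002] rotvec [-0.1258  0.2562 -0.1583] dist 0.00032398056537170743
```

Call:
carry_out --increments "-0.1 0.2 -0.1 0.004 0 -0.0002 0; -0.1 0.2 -0.1 0.0042 0 -0.0002 0; -0.1 0.2 -0.1 0.0044 0 -0.0002 0; -0.1 0.2 -0.1 0.0045 0 -0.0002 0; -0.1 0.2 -0.1 0.0045 0 -0.0002 0"

```text
time: 26.42
ee_pos: [0.509, 0.2153, 0.051]
eef_rot: [0.717, 0.697, -0.003, 0.001]
ft_force: [-4.0, -16.3, 7.2]
width: 0.0158
```

```bash
python3 plan.py r .1 0 .0512
```

```text
t 26.425 pos [0.509  0.2153 0.051 ] yaw 88.33498669516317 rack [ 0.1005 -0.0002] F [ -3.962  -16.342    7.2056] w 0.01582675678212473 q [-0.8913  0.3644  0.4802  1.8582 -0.1958  0.9707  1.2157]
shift tool [-0.0005 -0.0002 -0.0002] rotvec [-0.1226  0.3299 -0.2154] dist 0.0005933053236332234
```

16.3 N at the tool, with 2.3–2.7 mm of TCP travel since yielding began. That should be about 2 mm of socket travel. Stopping here, unloading, then opening.

Call:
carry_out --increments "0 0.1 0 0.002 0 -0.0002 0; 0 0.2 0 0.001 0 -0.0002 0; 0 0.3 0 0 0 -0.0003 0; 0 0.3 0 0 0 -0.0003 0; 0 0.3 0 0 0 -0.0003 0"

```text
time: 27.05
ee_pos: [0.5088, 0.215, 0.0511]
eef_rot: [0.717, 0.697, -0.001, -0.001]
ft_force: [-1.5, -5.2, -3.0]
width: 0.0154
```

```bash
python3 plan.py r .1 0 .0512
```

```text
t 27.05 pos [0.5088 0.215  0.0511] yaw 88.33954435727496 rack [0.1002 0.    ] F [-1.5228 -5.2244 -3.0276] w 0.015364884330287355 q [-0.8877  0.3624  0.4791  1.8603 -0.1997  0.9691  1.2208]
shift tool [-0.0002  0.     -0.0001] rotvec [-0.1513  0.0673 -0.2105] dist 0.000270411225261575
```

Call:
carry_out --increments "0 0 0 0 0 0 0.016; 0 0 0 0 0 0 0.022; 0 0 0 0 0 0 0.03; 0 0 0 0 0 0 0.036; 0 0 0 0 0 0 0.036" --squeeze 10

```text
time: 27.68
ee_pos: [0.509, 0.2153, 0.0512]
eef_rot: [0.717, 0.697, -0.001, -0.001]
ft_force: [-0.2, 0.8, 0.0]
width: 0.0347
```

```bash
python3 plan.py r .1 0 .0512;python3 - <<'E'
from h import *
p,_=r.camera('scene')
cv2.imwrite('pics/m7.png',cv2.resize(p[130:200,290:390],None,fx=7,fy=7,interpolation=cv2.INTER_CUBIC))
E
```

```text
t 27.675 pos [0.509  0.2153 0.0512] yaw 88.35074867420596 rack [ 0.1006 -0.0001] F [-0.1921  0.7631  0.047 ] w 0.03473960986678817 q [-0.8879  0.3623  0.4789  1.86   -0.1999  0.9689  1.2207]
shift tool [-0.0006 -0.0001  0.    ] rotvec [-0.1286  0.0424 -0.1993] dist 0.000591120252876534
```

View pics/m7.png

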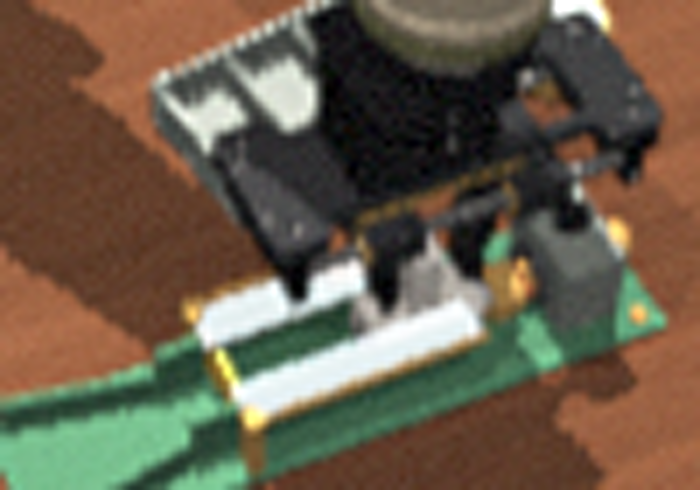

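Released: the fingers are clear of the stem at about (430,270) and the flap is shut at (222,370). Lifting straight up and away.

Call:
carry_out --increments "0 0 0 0 0 -0.01 0.036; 0 0 0 0 0 -0.03 0.036; 0 0 0 0 0 -0.06 0.036; 0 0 0 0 0 -0.1 0.036; 0 0 0 0 0 -0.14 0.036"

```text
time: 28.35
ee_pos: [0.5092, 0.2152, 0.1932]
eef_rot: [0.717, 0.697, -0.001, -0.001]
ft_force: [0.4, 1.1, -0.8]
width: 0.0358
```

Call:
carry_out --increments "0 0 0 -0.04 0 -0.02 0.036; 0 0 0 -0.09 0 -0.04 0.036; 0 0 0 -0.14 0 -0.05 0.036; 0 0 0 -0.19 0 -0.06 0.036; 0 0 0 -0.24 0 -0.06 0.036"

```text
time: 28.98
ee_pos: [0.5025, -0.0264, 0.2548]
eef_rot: [0.717, 0.697, 0.0, -0.0]
ft_force: [0.2, -0.6, 0.1]
width: 0.0358
```

```bash
python3 plan.py r .1 0 .0512;python3 - <<'E'
from h import *
p,d=r.camera('scene');q,e=r.camera('top');np.savez('pics/end.npz',p=p,q=q,d=d,e=e)
cv2.imwrite('pics/m8.png',np.vstack([cv2.resize(p[140:210,280:390],None,fx=5,fy=5,interpolation=cv2.INTER_CUBIC),cv2.resize(q[185:235,205:315],None,fx=5,fy=5,interpolation=cv2.INTER_CUBIC)]))
cv2.imwrite('pics/m9.png',q)
E
```

```text
t 28.975 pos [ 0.5025 -0.0264  0.2548] yaw 88.30963236289108 rack [-0.1413  0.0003] F [ 0.2069 -0.555   0.0515] w 0.03579025311135572 q [-0.7168  0.0238  0.7     1.7588 -0.0164  1.3644  1.5277]
shift tool [ 0.2412 -0.0008  0.2038] rotvec [ 0.0132 -0.0407 -0.2404] dist 0.31574869988992416
```

View pics/m8.png

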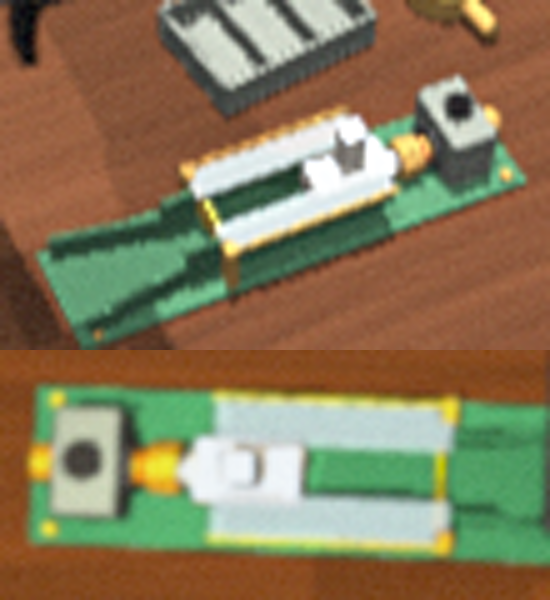

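View pics/m9.png

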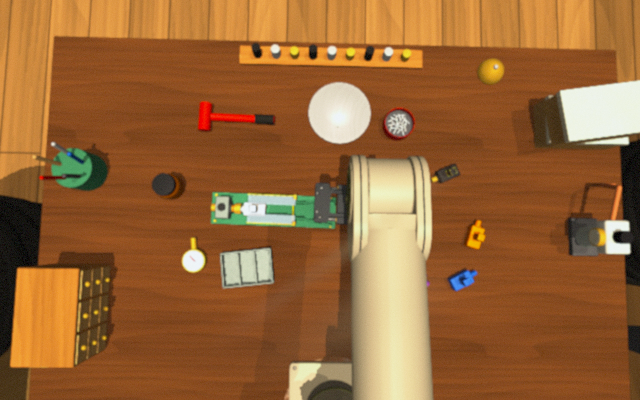

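The head is square in the lane with its nose in the cup at (185,465) of the lower crop. The flap is shut at (440,475), and the other objects look unmoved. One quick check of the socket shift from the brass edges before and after.

Run:
```python
from h import *
a=np.load('pics/top0.npz')['p'];b=np.load('pics/end.npz')['q']
for im in(a,b):
    S=(im[203:212].astype(float)); S=(S[...,2]-S[...,0]).mean(0); print('rear',S[206:218].astype(int),'cup',S[228:246].astype(int))
from plan import *
e=np.load('pics/end.npz')
for n,d in(('top','e'),('scene','d')):
    C=cloud(n,e[d]);D=C[...,:2]-RO;X=D@EX;Y=D@EY;m=(C[...,2]>.068)&(C[...,2]<.082)&(abs(Y)<.03)&(X>.06)&(X<.12)
    v,u=np.nonzero(m);W=ray(n,np.c_[u,v],.074)[:,:2]-RO
    print(n,m.sum(),'stem rack',np.median(W@EX),np.median(W@EY))
```

```text
rear [112 113 114 115 129 154 165 166 138  71  27  16] cup [ 14   9  28  98 148 151 155 166 179 180 180 180 182 167  98  12 -23 -27]
rear [104 103 101 103 118 141 156 157 130  67  23  16] cup [ 13   7  26  89 144 152 160 171 176 175 176 159 102  35   8   3  -4  -8]
top 45 stem rack 0.09916681989653282 0.0010333788722654423
scene 26 stem rack 0.097504612803803 0.0021163040809044076
```

Run:
```python
from h import *
a=np.load('pics/top0.npz')['p'].astype(float);b=np.load('pics/end.npz')['q'].astype(float)
for row in range(201,215):
    o=[]
    for im in(a,b): o.append((im[row,229:246,2]-im[row,229:246,0]).astype(int))
    print(row,o[0],'\n   ',o[1])
```

```text
201 [ 10   6   0 -13 -19 -25 -29 -26 -29 -24 -27 -23 -24 -27 -25 -27 -27] 
    [  8   5   0 -10 -20 -22 -27 -25 -25 -25 -21 -20 -24 -26 -22 -23 -18]
202 [  9   7   3 -13 -20 -29 -24 -12  -2   4  13   9   7 -11 -26 -24 -29] 
    [  3   6   1  -8 -19 -20  -9   3   9  13  12   2  -7 -19 -17 -13 -19]
203 [  9   7   3   9 -10 -14  13  53  77  94 104 107  88  40  -8 -30 -26] 
    [  8   6   9   5  -4  13  49  72  92  99  96  81  40   4  -6 -11 -11]
204 [  9   9  27  56  54  61 101 156 173 176 184 187 157  83   5 -23 -30] 
    [  8  13  24  47  63  96 139 165 163 160 167 142  78  15   6  -5  -8]
205 [  9  22  72 141 158 163 184 202 201 198 192 200 166  89   8 -23 -28] 
    [  6  16  69 131 151 181 194 189 190 187 189 153  64  22  18   0  -8]
206 [ 12  32 120 192 202 213 205 200 197 193 189 191 183 101  13 -21 -25] 
    [  5  32 111 184 201 199 204 201 185 189 177 130  43  19  16   1  -8]
207 [  9  41 141 197 206 203 204 190 191 192 179 186 185 124  25 -22 -30] 
    [  6  36 126 199 208 197 189 189 185 180 172 103  28   5   3  -2  -7]
208 [ 11  40 149 194 204 198 196 195 188 181 185 184 183 
[... 285 characters left out ...]
 197 197 183 110  20 -23 -29] 
    [  9  32 121 193 199 190 199 195 191 197 158  78  22   1  -3  -6  -8]
211 [  7  25  91 149 143 159 186 216 210 203 208 203 178  84  -2 -28 -29] 
    [  6  25  80 137 149 186 200 197 200 199 177 103  35  13   0  -7  -8]
212 [  7   9  31  39  29  46 116 172 190 190 198 192 163  62 -15 -26 -29] 
    [  8   8  22  39  53 108 160 177 188 190 189 134  48   7  -6  -8  -8]
213 [  6   6  -5 -19 -25 -12  39  85 104 125 140 139 102  31 -20 -30 -25] 
    [  7   1  -8 -15  -9  34  75  96 113 128 120  93  23  -6 -15 -13  -8]
214 [  4   0 -14 -21 -30 -27 -13  -2   6  12  23  31  20 -13 -23 -25 -27] 
    [  7   1 -11 -25 -24 -15  -2   1  14  23  20  10 -12 -19 -11  -7  -4]
```

The socket's shoulder and rim both moved about 0.95 px back, roughly 2.4 mm, which is in range. The robot is clear, so I'm handing in.

```bash
python3 -c "
from bench import r
print(r.close_job())"
```

```text
the job is handed in; nothing more can be done
None
```

The chrome head is in the green lane behind the shut flap, with its nose in the brass socket and the socket pushed back about 2 mm. I handed the job in at about 29 s of the 67 s, and no verdict was reported.

- **Carry and push:** I gripped the head by the stem, set it in the mouth and pushed it in through the flap, which took under about 4 N. The nose met the socket with the head at about 98 mm past the flap plane. I then raised the push to 16.3 N at the tool, unloaded, opened the fingers and backed off.
- **Hardest contact:** Setting the head down gave a brief 20 N against the mouth floor, before the flap. Nothing in the lane went above that.
- **Last checks of the head:** The pictures show the flap shut, the head square, and the other items in the top view where they were. The arm hides the purple look-alike and most of the counter near the base. The stem sits at 97.5 to 99 mm past the flap plane and 1 to 2 mm off the centre line.
- **Socket travel, where the checks disagree a little:** The pictures show about 2.4 mm and the tool travelled 2.3–2.7 mm. Force less an assumed 2 N of friction suggests only about 1.6 mm. All of these are within the allowed 1 to 3.5 mm.

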